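# Pick the full compound tin for the ball spinner by weight

## Robot

A 6-joint arm with a two-finger parallel gripper is mounted at the origin on the work surface. World frame = base frame: x ahead of the robot, y to its left, z up, the work surface at z = 0. Lengths are in m, angles in degrees, forces in N, time in s.
With the tool pointing down it reaches from about 0.275 to 0.975 m from the base axis. Payload 8.4 kg.
Tool frame: the origin (TCP) lies between the finger pads; the fingertips stand 14 mm ahead of it and the grasp point (between the pads) lies 5 mm behind it; x points along the fingers, y is the direction in which the jaws open and shut, and the axes are right-handed (so a half turn about x gives the same grasp; the last joint's range is limited). The gripper opens to 92 mm and grips with 3 to 60 N. Pads are 20 mm wide; open, the fingers measure 128 mm over their backs; the gripper's body (75 mm by 189 mm) begins 69 mm behind the grasp point.
Start: joints at [76.352, 20.225, 93.587, -0, 66.188, -0.138], TCP at [0.146, 0.608, 0.229] pointing down, gripper open.
Joint ranges: [-150.9, 150.9], [-52.94, 120.26], [3.33, 152.33], [-74.26, 254.26], [0, 154.13], [-172.89, 172.89]. Speed limits (degrees/s): [127.2, 127.2, 159.86, 180, 180, 180].

## Interface

Orientations are given as a 3x3 rotation matrix whose columns are the frame's x, y, z axes.
In Python, from cell import r gives the robot as it stands.
- The arm moves only by the tool play_rows, never from a script. Its argument "increments" is a list of rows, each a list of 5 numbers: the shift along the tool's x, y, z in m, then the turn about the tool's x in rad, then the gripper command: -1 is shut, 1 is fully open, values between are in proportion. A call has exactly 10 rows; each row shifts and turns the commanded pose from where the row before left it, along the tool's axes as they then stand; what a row does not reach is not made up. A row lasts 1/8 s, in which the tool goes at most 62.5 mm and 10.7 degrees, less where a joint would pass 70% of its speed; a pose out of reach is approached as far as the arm can. A call is refused whole if a number of a shift passes 0.0625 or a number of a turn 0.188, either way. A call with a gripper value outside its range is refused whole. The fingers move at their own pace and stop on an object; "force" is the grip in N (left out, the last holds). Time passes only in rows, so rows that do not move let the fingers close, or fill a call up. It gives the time, the measured TCP pose, the force and the opening at its end, in the units of the state.
- r.sense(): the state, without advancing time (a new reading comes with each control period).
- r.capture(name): name is "scene" or "top" or "wrist"; returns a dict with "image" (384x512x3 uint8, red, green, blue), "intrinsics" (3x3 intrinsics, pixels), "k1" (the pictures are not rectified: a ray, as slopes to the right and down, at radius r is drawn at 1 + k1 r^2 times it, then the intrinsics apply), "view" (4x4, takes a point from world to camera coordinates). Camera axes: x right, y down, z forward; pixel columns grow to the right and rows downward; lengths in m; the calibration is good to about 2 mm. A picture is of the moment at which its call begins. There is no depth.
- r.job_done(): hands the job in, once; it reports no verdict.
The state is a dict: "time": time; "joint_positions": joint angles; "joint_velocities": joint speeds; "joint_torque": joint torques, N m; "position": TCP position; "tcp_rot": TCP orientation; "contact_force": force on the tool from outside, world axes, zero at the start; "ft_torque": the same for the moment, N m; "gripper_width": opening from 0.0 (shut) to 1.0 (fully open).
Only numpy, scipy, OpenCV 4.12 (cv2) and the standard library are available. Lean on these libraries where they do the work, as an engineer would, in place of code of your own. Each camera call takes 0.05 s, during which the arm holds its last target.

## Task

Three identical closed tins of solid polishing compound stand in a row on the counter mat, and only one is still full. Work along the row from the end nearest the bowling ball: lift each tin clear of the mat to feel its weight, keep it upright, and set it back on the mat without dropping it before you take the next. Then hold the heaviest tin up, upright and still, a good 15 cm clear of the counter, and finish while still holding it, with the other two standing on the mat and the tools beside them left where they are.

Things in the scene. Friction and masses are not known exactly. Their poses are not given: they have to be found in the camera images.
- tin_1_center (a point): First tin in the row, nearest the bowling ball, at the robot's left (+y) end: closed plain steel cylinder with a slip lid, 60 mm diameter, 76 mm tall, all three alike. The point is its centre, 38 mm above its underside; z points up. 
- tin_2_center (a point): Middle tin in the row, between the other two: closed plain steel cylinder with a slip lid, 60 mm diameter, 76 mm tall, all three alike. The point is its centre, 38 mm above its underside; z points up. Neighbouring tins stand about 120 mm apart, centre to centre. A solid cake lies loose inside each and may shift by 3 mm
- tin_3_center (a point): Last tin in the row, farthest from the bowling ball, at the robot's right (-y) end: closed plain steel cylinder with a slip lid, 60 mm diameter, 76 mm tall, all three alike. The point is its centre, 38 mm above its underside; z points up. Any of the three may be the full one: about 0.47 to 0.55 kg, the others 0.16 to 0.31 kg
- mat: Dark flat counter mat fixed to the counter, 320 mm (its x) by 460 mm (its y) by 4 mm thick; origin at the centre of its underside on the counter. The tins stand on it in a row along its y axis, through its middle; the tools lie along its two long edges, with a clear strip about 75 mm wide on each side of the row's line of centres
- spinner: Ball spinner: 320 mm round oak turntable with a steel trim, 10 mm high, let into the counter, with a rubber cup and a cracked purple bowling ball of 216 mm diameter on it (top 239 mm above the counter). It does not move. Origin at the centre of the turntable, at counter height
- thumb_slug: Bystander: thumb slug, an upright urethane cylinder 33 mm in diameter, 66 mm tall, on the mat's far edge; origin at the centre of its underside
- pin_locator: Bystander: steel pin locator, a pointed spindle 60 mm tall on a 40 mm round foot, on the mat's far edge; origin at the centre of its underside
- grip_tester: Bystander: rubber grip tester, a rounded block 40 x 70 x 28 mm high (its x, y, z) with two finger marks, on the mat's far edge; origin at the centre of its underside
- span_bar: Bystander: aluminium span bar with a sliding cursor, 150 mm long (its y), 26 mm wide, 19 mm high, lying on the mat's near edge (robot side); origin at the centre of its underside
Not all that is in view belongs to the job. What is shaped like the part that bears tin_1_center but purple or turquoise is not meant.

How it is judged:
By the outcome, as a careful person would: the job done as asked, in the order asked, and still so for the second after the job is handed in, while the arm keeps its last pose, push and grip.
It also fails if it takes over 58 s, if anything falls off the work surface, if the arm or the gripper's body presses on something with over 40 N, if the wrist force passes 120 N, or if a joint passes its speed limit or range.

## Working session

There is one attempt and no reset: what is moved stays moved. The work goes in short steps, Python scripts to look and compute and a tool call to move; the robot and the scene stay as the last step left them, time stands still between calls to the robot, and variables do not carry over. Pictures are saved under pics/ and viewed, and the job is handed in when it is done.

Besides the shell and the picture viewer there is one more tool, called after ">>>" as name([rows], argument=value, ...), one row to a line, values as JSON. play_rows: Moves the arm, as the interface text tells. Its arguments: {"type":"object","properties":{"increments":{"type":"array","items":{"type":"array","items":{"type":"number"}}},"force":{"type":"number"}},"required":["increments"]}

```bash
ls; mkdir -p pics; python3 - <<'E'
from cell import r
import cv2
s=r.sense()
print({k:s[k] for k in s})
for n in("scene","top","wrist"):
    c=r.capture(n); cv2.imwrite(f"pics/{n}0.png",c["image"][:,:,::-1]); print(n,c["intrinsics"],c["k1"],c["view"])
E
```

```text
pics
{'time': 0.0, 'joint_positions': array([ 7.63528235e+01,  2.02613837e+01,  9.36275721e+01, -1.27891738e-03,
        6.61869595e+01, -1.38820171e-01]), 'joint_velocities': array([ 0.04978506,  0.06560061, -0.01693612,  0.00438111, -0.06878203,
        0.04526836]), 'joint_torque': array([-2.18660454e-03, -5.93823230e+01, -3.34226596e+01,  6.93371636e-02,
        2.33676739e-02, -1.07761555e-04]), 'position': array([0.14590491, 0.60726081, 0.22788693]), 'tcp_rot': array([[-2.92772458e-04,  2.33578207e-01,  9.72337974e-01],
       [-1.29238227e-03,  9.72337115e-01, -2.33578390e-01],
       [-9.99999122e-01, -1.32501768e-03,  1.71988064e-05]]), 'contact_force': array([-0.022366  , -0.36366575, -0.76206543]), 'ft_torque': array([-0.01735892, -0.014477  , -0.00068234]), 'gripper_width': 0.9987032315172719}
scene [[398.43555406   0.         260.31739731]
 [  0.         398.43555406 193.64002059]
 [  0.           0.           1.        ]] -0.0963738388918648 [[ 0.85570379  0.51744755 -0.00436613 -0.54608384]
 [ 0.43593591 -0.72540255 -0.53268286 -0.14572888]
 [-0.27880264  0.45391539 -0.84630368  1.11674442]
 [ 0.          0.          0.          1.        ]]
top [[424.6261773    0.         259.98971344]
 [  0.         424.6261773  191.5367685 ]
 [  0.           0.           1.        ]] 0.004197586732873444 [[ 0.02239995 -0.99947654 -0.0233427   0.11265463]
 [-0.99164381 -0.0192452  -0.12756248  0.5944231 ]
 [ 0.12704647  0.02600503 -0.99155581  1.29071209]
 [ 0.          0.          0.          1.        ]]
wrist [[276.30698611   0.         257.09889251]
 [  0.         276.30698611 188.0389557 ]
 [  0.           0.           1.        ]] -0.06870950100811955 [[ 0.23366117  0.97231459 -0.00260726 -0.62404268]
 [ 0.941268   -0.22552636  0.25130142 -0.02944106]
 [ 0.24375604 -0.06117352 -0.96790537  0.39080623]
 [ 0.          0.          0.          1.        ]]
```

View pics/scene0.png

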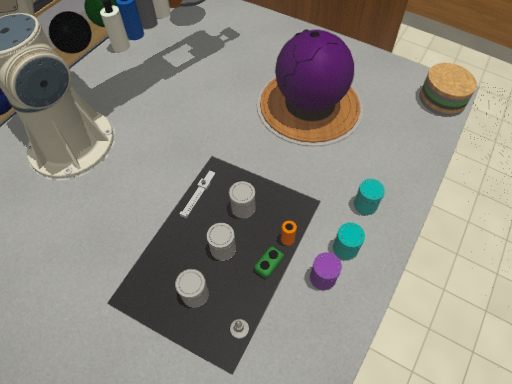

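View pics/top0.png

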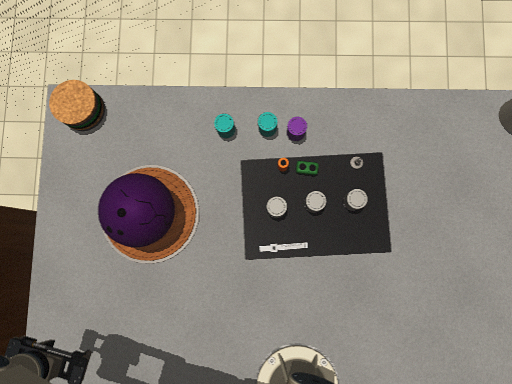

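View pics/wrist0.png

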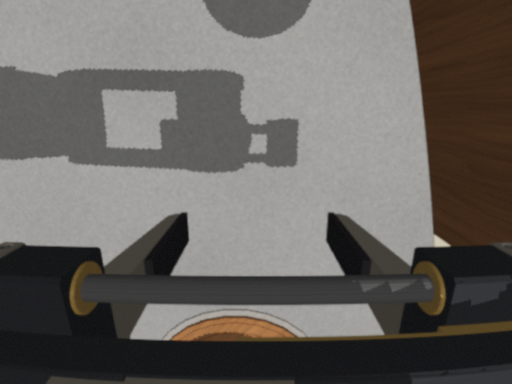

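The scene view shows the tins on the mat at about (242,198), (221,240) and (191,287). In the top view they are at (277,207), (316,201) and (357,199). The ball is to the left, and the decoys are off the mat. Next I'll fit the lids.

```bash
cat > h.py <<'E'
import numpy as np, cv2
from cell import r
def ray(c,uv):
    K=c["intrinsics"];k=c["k1"]
    d=np.array([(uv[0]-K[0,2])/K[0,0],(uv[1]-K[1,2])/K[1,1]])
    s=d.copy()
    for _ in range(20): s=d/(1+k*(s@s))
    V=c["view"];R=V[:3,:3]
    return -R.T@V[:3,3], R.T@np.array([s[0],s[1],1])
def on(c,uv,z):
    o,d=ray(c,uv); return o+d*(z-o[2])/d[2]
def proj(c,p):
    V=c["view"];q=V[:3,:3]@p+V[:3,3];s=q[:2]/q[2];s=s*(1+c["k1"]*(s@s))
    K=c["intrinsics"];return np.array([K[0,0]*s[0]+K[0,2],K[1,1]*s[1]+K[1,2]])
E
python3 - <<'E'
from h import *
for n,box in(("top",(235,145,400,265)),("scene",(100,150,330,375))):
    c=r.capture(n);im=c["image"];x0,y0,x1,y1=box
    cr=im[y0:y1,x0:x1,::-1]
    f=4 if n=="top" else 2.5
    cv2.imwrite(f"pics/{n}z.png",cv2.resize(cr,None,fx=f,fy=f,interpolation=cv2.INTER_CUBIC))
    hsv=cv2.cvtColor(im,cv2.COLOR_RGB2HSV)
    m=((hsv[...,1]<60)&(hsv[...,2]>95)).astype(np.uint8)
    q=np.zeros_like(m);q[y0:y1,x0:x1]=m[y0:y1,x0:x1]
    nn,l,st,ce=cv2.connectedComponentsWithStats(q)
    for i in range(1,nn):
        if 50<st[i,4]<2500:
            cs,_=cv2.findContours((l==i).astype(np.uint8),0,2)
            print(n,st[i],ce[i].round(1),on(c,ce[i],.08).round(4),cv2.fitEllipse(cs[0]))
    # mat
    if n=="top":
        m=((hsv[...,2]<60)).astype(np.uint8);m[:,:230]=0;m[:145]=0;m[270:]=0;m[:,400:]=0
        m=cv2.morphologyEx(m,3,np.ones((15,15)))
        cs,_=cv2.findContours(m,0,2);k=max(cs,key=cv2.contourArea);R=cv2.minAreaRect(k);print(R)
        for p in cv2.boxPoints(R):print(p,on(c,p,.004).round(4))
E
```

```text
top [350 157  13  12  86] [355.6 162.3] [ 0.6822 -0.1653  0.08  ] ((356.0103759765625, 162.27207946777344), (10.76893424987793, 12.038239479064941), 107.42771911621094)
top [347 189  21  20 326] [356.8 198.3] [ 0.5717 -0.1682  0.08  ] ((356.7689514160156, 198.3721160888672), (18.975557327270508, 20.202613830566406), 97.78720092773438)
top [306 191  21  20 323] [315.6 200.4] [ 0.563  -0.0445  0.08  ] ((315.6243591308594, 200.36474609375), (19.161396026611328, 19.82930564880371), 88.87979125976562)
top [266 196  21  20 320] [276.3 205.9] [0.5438 0.0737 0.08  ] ((276.3385925292969, 206.00534057617188), (18.9512882232666, 20.00140380859375), 94.75818634033203)
top [259 242  49  10 292] [282.7 246.6] [0.4226 0.0527 0.08  ] ((282.8149108886719, 246.57974243164062), (6.673252582550049, 57.83075714111328), 85.18135833740234)
((315.1846008300781, 205.82308959960938), (99.84603118896484, 145.1650390625), 86.8201675415039)
[239.94461 160.00308] [0.6985 0.1935 0.004 ]
[384.88614 151.95078] [ 0.7333 -0.2748  0.004 ]
[390.4246 251.6431] [ 0.4145 -0.2872  0.004 ]
[245.48306 259.6954 ] [0.3789 0.166
[... 157 characters left out ...]
33.191585540771484)
scene [229 181  26  37 607] [242.8 195.4] [0.5512 0.0661 0.08  ] ((243.10379028320312, 195.88221740722656), (23.107288360595703, 35.92584991455078), 159.78993225097656)
scene [207 223  28  31 601] [220.6 235.7] [ 0.5653 -0.0469  0.08  ] ((220.7932586669922, 235.8688201904297), (25.56256675720215, 29.90399169921875), 145.02017211914062)
scene [175 269  31  31 724] [190.1 283.4] [ 0.5726 -0.1699  0.08  ] ((190.03822326660156, 283.4269104003906), (29.31456184387207, 29.827367782592773), 41.484195709228516)
scene [230 319  19  20 283] [239.1 328.2] [ 0.7078 -0.194   0.08  ] ((239.07044982910156, 328.24407958984375), (18.390899658203125, 19.002483367919922), 9.190644264221191)
```

```bash
ls pics
```

```text
scene0.png
scenez.png
top0.png
topz.png
wrist0.png
```

View pics/topz.png

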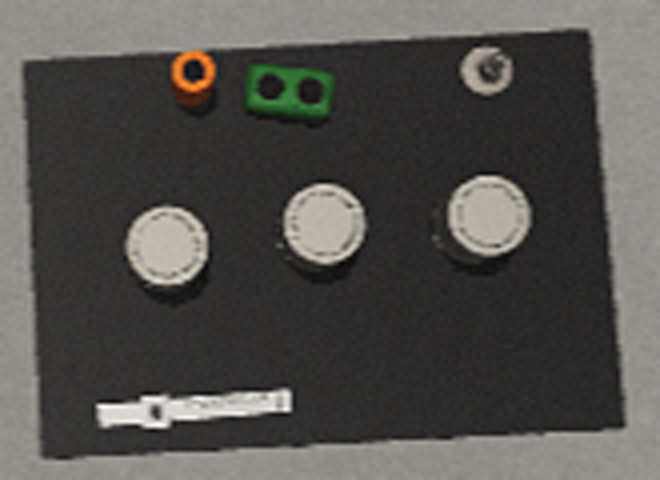

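View pics/scenez.png

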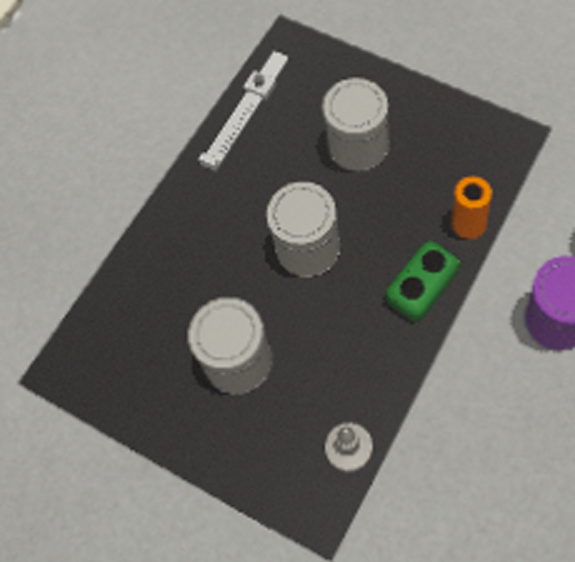

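```bash
python3 - <<'E'
from h import *
c=r.capture("scene");t=r.capture("top")
for uv in((242.8,191.6),(220.8,234.8),(190.4,282.4)): print(on(c,uv,.08).round(4))
print("spinner",on(t,(150,214),.01),"ball",on(t,(136,210),.14), on(c,(310,106),0.01))
print(r.sense()["time"])
E
```

```text
[0.5455 0.0748 0.08  ]
[ 0.5645 -0.0448  0.08  ]
[ 0.5719 -0.1678  0.08  ]
spinner [0.51643983 0.47609883 0.01      ] ball [0.51817848 0.48033441 0.14      ] [0.52787894 0.46692797 0.01      ]
0.35
```

>>> play_rows([
  [-0.005,-0.013,0.0155,0,1],
  [-0.005,-0.026,0.031,0,1],
  [-0.005,-0.032,0.0385,0,1],
  [-0.005,-0.032,0.0385,0,1],
  [0,-0.032,0.0385,0,1],
  [0,-0.032,0.0385,0,1],
  [0,-0.032,0.0385,0,1],
  [0,-0.032,0.0385,0,1],
  [0,-0.032,0.0385,0,1],
  [0,-0.032,0.0385,0,1],
], force=35)

```text
time: 1.6
position: [0.4224, 0.2355, 0.2491]
tcp_rot: [[0.001, 0.234, 0.972], [0.0, 0.972, -0.234], [-1.0, 0.0, 0.001]]
contact_force: [-0.3, 0.8, 0.2]
gripper_width: 1.001
```

>>> play_rows([
  [0,-0.03,0.037,0,1],
  [0,-0.03,0.037,0,1],
  [0,-0.03,0.037,0,1],
  [0,-0.024,0.03,0,1],
  [0,-0.0141,0.0156,0,1],
  [0.02,0,0,-0.085,1],
  [0.03,0,0,-0.085,1],
  [0.03,0,0,-0.085,1],
  [0.01,0,0,-0.085,1],
  [0,0,0,0,1],
])

```text
time: 2.85
position: [0.543, 0.0769, 0.158]
tcp_rot: [[-0.002, -0.104, 0.995], [-0.0, 0.995, 0.104], [-1.0, 0.0, -0.002]]
contact_force: [0.1, 0.2, -0.1]
gripper_width: 1.002
```

```bash
python3 - <<'E'
from h import *
c=r.capture("wrist");cv2.imwrite("pics/w1.png",c["image"][:,:,::-1])
s=r.sense();print(s["time"],s["position"],s["tcp_rot"].round(3),s["contact_force"],s["joint_positions"].round(1))
for z in(.08,):print(proj(c,np.array([.5447,.0743,z])),proj(c,np.array([.5637,-.0447,z])))
E
```

```text
2.9 [0.54369414 0.07694056 0.15875951] [[-0.    -0.102  0.995]
 [ 0.     0.995  0.102]
 [-1.     0.    -0.   ]] [ 0.13376948  0.60283567 -0.22174941] [  7.9  18.1 106.7   0.   55.3 -88. ]
[254.3633323  199.56959559] [121.77653898 206.24663836]
```

View pics/w1.png

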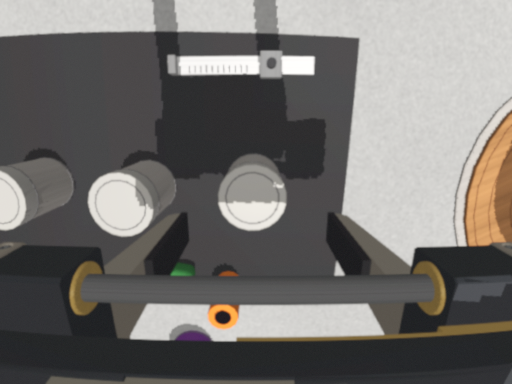

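The wrist view puts the tin 1 lid at about (253,196), against a prediction of (254,199.6). I'll refine that.

```bash
cat >> h.py <<'E'
def lid(c,guess,z=.08,rad=.03):
    # bright lid disc near predicted place; fit ellipse to bright blob
    im=c["image"];g=cv2.cvtColor(im,cv2.COLOR_RGB2GRAY);u=proj(c,np.array([*guess,z]))
    R=45;x0,y0=max(0,int(u[0])-R),max(0,int(u[1])-R);cr=g[y0:y0+2*R,x0:x0+2*R]
    out=[]
    for th in(170,185,200):
        m=(cr>th).astype(np.uint8);m=cv2.morphologyEx(m,cv2.MORPH_CLOSE,np.ones((5,5)))
        cs,_=cv2.findContours(m,0,1)
        k=max(cs,key=cv2.contourArea);e=cv2.fitEllipse(cv2.convexHull(k));ct=np.array(e[0])+[x0,y0]
        out.append((th,ct.round(1),np.round(e[1],1),on(c,ct,z).round(4)))
    return out
E
python3 - <<'E'
from h import *
c=r.capture("wrist")
for g in((.5447,.0743),(.5637,-.0447)):
  for o in lid(c,g):print(*o)
g=cv2.cvtColor(c["image"],7)
print(g[150:240:4,253])
E
```

```text
170 [251.9 210.2] [34.3 66.1] [0.5558 0.0732 0.08  ]
185 [251.8 209.2] [36.3 65.2] [0.5549 0.0731 0.08  ]
200 [251.9 198.9] [58. 65.] [0.5453 0.0722 0.08  ]
170 [120.4 203.1] [59.3 68.1] [ 0.5617 -0.0462  0.08  ]
185 [120.5 203.2] [58.8 67.5] [ 0.5618 -0.0461  0.08  ]
200 [120.5 203.2] [58.1 67.1] [ 0.5618 -0.0462  0.08  ]
[ 46 105 109 114 152 136 150 151 151 151 150 149 150 207 236 236 235 234
 198 233  92  74  74]
```

>>> play_rows([
  [0.02,-0.0037,-0.001,0,1],
  [0.03,0,0,0,1],
  [0.03,0,0,0,1],
  [0.025,0,0,0,1],
  [0.014,0,0,0,1],
  [0,0,0,0,0.4],
  [0,0,0,0,0.2],
  [0,0,0,0,-1],
  [0,0,0,0,-1],
  [0,0,0,0,-1],
], force=35)

```text
time: 4.2
position: [0.5441, 0.0731, 0.0405]
tcp_rot: [[0.001, -0.104, 0.995], [0.0, 0.995, 0.104], [-1.0, -0.0, 0.001]]
contact_force: [-0.9, -1.1, 7.0]
gripper_width: 0.655
```

```bash
python3 - <<'E'
from h import *
s=r.sense();print(s["time"],s["position"],s["contact_force"],s["gripper_width"])
c=r.capture("wrist");cv2.imwrite("pics/w2.png",c["image"][:,:,::-1])
E
```

```text
4.2 [0.54414048 0.07313108 0.04049079] [-0.92505258 -1.05514591  7.02775052] 0.6553610929392062
```

View pics/w2.png

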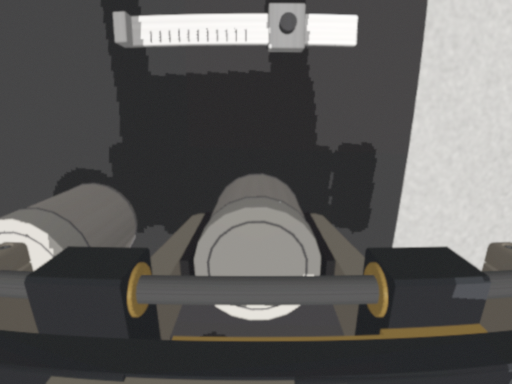

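It is gripped: 0.655 × 92 ≈ 60 mm. Now I'll lift it and weigh it.

>>> play_rows([
  [-0.004,0,0,0,-1],
  [-0.012,0,0,0,-1],
  [-0.018,0,0,0,-1],
  [-0.018,0,0,0,-1],
  [-0.008,0,0,0,-1],
  [0,0,0,0,-1],
  [0,0,0,0,-1],
  [0,0,0,0,-1],
  [0,0,0,0,-1],
  [0,0,0,0,-1],
])

```text
time: 5.5
position: [0.5434, 0.0731, 0.0993]
tcp_rot: [[-0.001, -0.104, 0.995], [-0.0, 0.995, 0.104], [-1.0, -0.0, -0.001]]
contact_force: [0.3, -0.4, -2.3]
gripper_width: 0.655
```

```bash
cat > w.py <<'E'
from h import *
F=[];T=[]
for i in range(10):
    c=r.capture("scene");s=r.sense();F.append(s["contact_force"]);T.append(s["joint_torque"])
print(s["time"],s["position"],s["gripper_width"],"F",np.mean(F,0),np.std(F,0),"T",np.mean(T,0).round(2),np.std(T,0).round(2))
import sys
cv2.imwrite(sys.argv[1],c["image"][:,:,::-1])
E
python3 w.py pics/s1.png
```

```text
6.0 [0.54352023 0.07312965 0.09960627] 0.6498891947628792 F [ 0.0513139   0.04351382 -2.81412609] [0.59150858 0.49198624 0.45822004] T [ 0.000e+00 -5.604e+01 -2.654e+01 -1.000e-02  8.000e-02 -0.000e+00] [0.   0.02 0.01 0.   0.   0.  ]
```

View pics/s1.png

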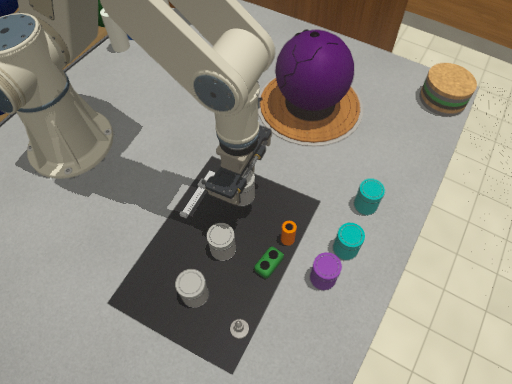

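Tin 1 weighs about 2.8 N (0.29 kg), so it's light. Setting it back.

>>> play_rows([
  [0.008,0,0,0,-1],
  [0.016,0,0,0,-1],
  [0.016,0,0,0,-1],
  [0.01,0,0,0,-1],
  [0.005,0,0,0,-1],
  [0.002,0,0,0,-1],
  [0.0015,0,0,0,-1],
  [0.001,0,0,0,-1],
  [0,0,0,0,-1],
  [0,0,0,0,-1],
])

```text
time: 7.25
position: [0.5438, 0.0732, 0.0405]
tcp_rot: [[0.001, -0.104, 0.995], [0.0, 0.995, 0.104], [-1.0, 0.0, 0.001]]
contact_force: [-2.4, 0.2, 2.4]
gripper_width: 0.655
```

>>> play_rows([
  [0,0,0,0,0.45],
  [0,0,0,0,0.7],
  [0,0,0,0,1],
  [0,0,0,0,1],
  [-0.01,0,0,0,1],
  [-0.02,0,0,0,1],
  [-0.03,0,0,0,1],
  [-0.03,0,0,0,1],
  [-0.02,0,0,0,1],
  [-0.01,0,0,0,1],
])

```text
time: 8.5
position: [0.5441, 0.0732, 0.1618]
tcp_rot: [[0.002, -0.104, 0.995], [0.0, 0.995, 0.104], [-1.0, 0.0, 0.002]]
contact_force: [-0.4, -0.0, -0.3]
gripper_width: 0.999
```

```bash
python3 - <<'E'
from h import *
s=r.sense();print(s["time"],s["position"],s["gripper_width"])
t=r.capture("wrist");cv2.imwrite("pics/w3.png",t["image"][:,:,::-1])
for g in((.5435,.0733),(.563,-.045)):
  for o in lid(t,g):print(*o)
E
```

```text
8.5 [0.54408626 0.07321299 0.16180574] 0.998538360512255
170 [256.2 202.7] [47.2 63.3] [0.55   0.0727 0.08  ]
185 [257. 207.] [37.2 61.6] [0.5541 0.0739 0.08  ]
200 [257.2 207. ] [36.8 62. ] [0.554  0.0741 0.08  ]
170 [125.9 201.8] [58.8 67.6] [ 0.5619 -0.0462  0.08  ]
185 [125.7 201.9] [58.  67.1] [ 0.562  -0.0464  0.08  ]
200 [125.8 201.8] [57.5 66.3] [ 0.5619 -0.0463  0.08  ]
```

View pics/w3.png

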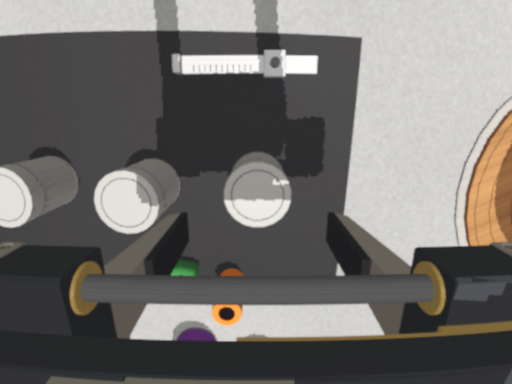

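Tin 1 stands upright at (257,192). Tin 2 is at about (0.5625, -0.046).

>>> play_rows([
  [0,-0.02,0.001,0,1],
  [0,-0.0352,0.0019,0,1],
  [0,-0.035,0.002,0,1],
  [0,-0.03,0.001,0,1],
  [0,0,0,0,1],
  [0.025,0,0,0,1],
  [0.035,0,0,0,1],
  [0.035,0,0,0,1],
  [0.02,0,0,0,1],
  [0.006,0,0,0,1],
])

```text
time: 9.8
position: [0.5604, -0.0454, 0.0372]
tcp_rot: [[-0.003, -0.104, 0.995], [0.0, 0.995, 0.104], [-1.0, 0.001, -0.003]]
contact_force: [-0.9, -0.7, 0.6]
gripper_width: 0.999
```

>>> play_rows([
  [0,0,0,0,0.4],
  [0,0,0,0,-1],
  [0,0,0,0,-1],
  [0,0,0,0,-1],
  [0,0,0,0,-1],
  [-0.004,0,0,0,-1],
  [-0.012,0,0,0,-1],
  [-0.018,0,0,0,-1],
  [-0.018,0,0,0,-1],
  [-0.008,0,0,0,-1],
])

```text
time: 11.05
position: [0.5628, -0.0459, 0.1011]
tcp_rot: [[0.002, -0.104, 0.995], [-0.0, 0.995, 0.104], [-1.0, -0.0, 0.002]]
contact_force: [-0.9, 0.7, -5.2]
gripper_width: 0.656
```

>>> play_rows([
  [0,0,0,0,-1],
  [0,0,0,0,-1],
  [0,0,0,0,-1],
  [0,0,0,0,-1],
  [0,0,0,0,-1],
  [0,0,0,0,-1],
  [0,0,0,0,-1],
  [0,0,0,0,-1],
  [0,0,0,0,-1],
  [0,0,0,0,-1],
])

```text
time: 12.3
position: [0.5619, -0.0458, 0.0991]
tcp_rot: [[0.0, -0.104, 0.995], [-0.0, 0.995, 0.104], [-1.0, -0.0, 0.0]]
contact_force: [0.5, 0.6, -5.3]
gripper_width: 0.66
```

```bash
python3 w.py pics/s2.png
```

```text
12.8 [ 0.56188533 -0.04579049  0.09907929] 0.6561621444028614 F [-0.08882301  0.05122699 -5.0331792 ] [0.52332484 0.73417573 0.43699447] T [ 0.000e+00 -5.931e+01 -2.777e+01 -2.000e-02  8.000e-02 -0.000e+00] [0. 0. 0. 0. 0. 0.]
```

View pics/s2.png

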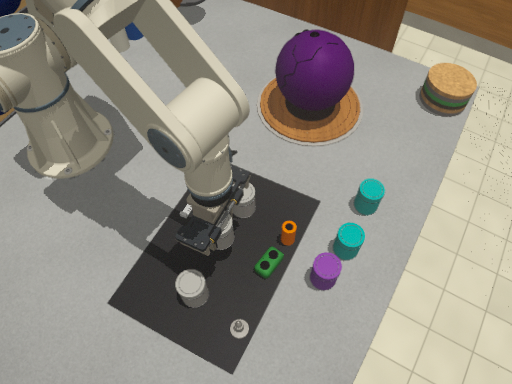

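Tin 2 weighs about 5.0 N (0.51 kg), so it's likely the full one. I'll set it down and still test tin 3.

>>> play_rows([
  [0.008,0,0,0,-1],
  [0.016,0,0,0,-1],
  [0.016,0,0,0,-1],
  [0.01,0,0,0,-1],
  [0.005,0,0,0,-1],
  [0.002,0,0,0,-1],
  [0.0015,0,0,0,-1],
  [0.001,0,0,0,-1],
  [0,0,0,0,-1],
  [0,0,0,0,-1],
])

```text
time: 14.05
position: [0.5621, -0.0458, 0.0399]
tcp_rot: [[0.001, -0.104, 0.995], [-0.0, 0.995, 0.104], [-1.0, -0.0, 0.001]]
contact_force: [0.5, 0.8, -2.5]
gripper_width: 0.658
```

>>> play_rows([
  [0.0007,0,0,0,-1],
  [0.0005,0,0,0,-1],
  [0,0,0,0,-1],
  [0,0,0,0,-1],
  [0,0,0,0,-1],
  [0,0,0,0,-1],
  [0,0,0,0,-1],
  [0,0,0,0,-1],
  [0,0,0,0,-1],
  [0,0,0,0,-1],
])

```text
time: 15.3
position: [0.5622, -0.0458, 0.0398]
tcp_rot: [[0.001, -0.104, 0.995], [-0.0, 0.995, 0.104], [-1.0, -0.0, 0.001]]
contact_force: [-5.9, -0.2, 12.7]
gripper_width: 0.659
```

Tin 2 is firmly seated, with the force now pushing up. Releasing and rising.

>>> play_rows([
  [-0.0007,0,0,0,-1],
  [0,0,0,0,0.45],
  [0,0,0,0,0.7],
  [0,0,0,0,1],
  [0,0,0,0,1],
  [-0.02,0,0,0,1],
  [-0.03,0,0,0,1],
  [-0.035,0,0,0,1],
  [-0.025,0,0,0,1],
  [-0.01,0,0,0,1],
])

```text
time: 16.55
position: [0.5626, -0.0459, 0.1605]
tcp_rot: [[0.002, -0.104, 0.995], [-0.0, 0.995, 0.104], [-1.0, -0.0, 0.002]]
contact_force: [0.3, 0.3, 0.4]
gripper_width: 0.998
```

```bash
python3 - <<'E'
from h import *
t=r.capture("wrist");cv2.imwrite("pics/w4.png",t["image"][:,:,::-1])
s=r.sense();print(s["time"],s["position"],s["gripper_width"])
for g in((.5625,-.0457),(.5705,-.169)):
  for o in lid(t,g):print(*o)
E
```

```text
16.6 [ 0.56271495 -0.04586714  0.16083812] 1.0011347273035707
170 [256.9 207.7] [38.6 64.3] [ 0.5728 -0.0453  0.08  ]
185 [257.3 208.7] [35.7 63.4] [ 0.5737 -0.0449  0.08  ]
200 [257.2 208.6] [35.1 62.3] [ 0.5736 -0.045   0.08  ]
170 [120.  191.2] [59.5 68.3] [ 0.5704 -0.17    0.08  ]
185 [119.8 191.3] [58.7 67.5] [ 0.5705 -0.1701  0.08  ]
200 [120.  191.3] [58.2 66.9] [ 0.5705 -0.1699  0.08  ]
```

View pics/w4.png

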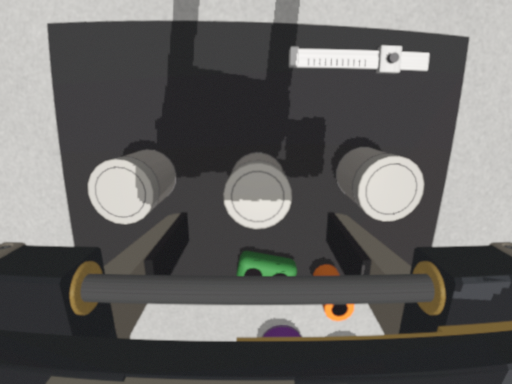

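All three are upright. Tin 3 is at about (120,191), which is (0.571, -0.169).

>>> play_rows([
  [0,-0.02,-0.001,0,1],
  [0,-0.036,-0.001,0,1],
  [0,-0.0376,-0.0013,0,1],
  [0,-0.03,-0.001,0,1],
  [0,0,0,0,1],
  [0.025,0,0,0,1],
  [0.035,0,0,0,1],
  [0.035,0,0,0,1],
  [0.02,0,0,0,1],
  [0.0055,0,0,0,1],
])

```text
time: 17.85
position: [0.5695, -0.1687, 0.0371]
tcp_rot: [[-0.002, -0.104, 0.995], [0.001, 0.995, 0.104], [-1.0, 0.001, -0.002]]
contact_force: [-0.8, 0.8, 0.9]
gripper_width: 1.0
```

>>> play_rows([
  [0,0,0,0,0.4],
  [0,0,0,0,-1],
  [0,0,0,0,-1],
  [0,0,0,0,-1],
  [0,0,0,0,-1],
  [-0.004,0,0,0,-1],
  [-0.012,0,0,0,-1],
  [-0.018,0,0,0,-1],
  [-0.018,0,0,0,-1],
  [-0.008,0,0,0,-1],
])

```text
time: 19.1
position: [0.5713, -0.1694, 0.1006]
tcp_rot: [[0.002, -0.104, 0.995], [-0.001, 0.995, 0.104], [-1.0, -0.001, 0.002]]
contact_force: [-0.5, -0.2, -1.5]
gripper_width: 0.657
```

>>> play_rows([
  [0,0,0,0,-1],
  [0,0,0,0,-1],
  [0,0,0,0,-1],
  [0,0,0,0,-1],
  [0,0,0,0,-1],
  [0,0,0,0,-1],
  [0,0,0,0,-1],
  [0,0,0,0,-1],
  [0,0,0,0,-1],
  [0,0,0,0,-1],
])

```text
time: 20.35
position: [0.5705, -0.1692, 0.0986]
tcp_rot: [[-0.0, -0.104, 0.995], [0.0, 0.995, 0.104], [-1.0, 0.0, -0.0]]
contact_force: [0.1, 0.7, -0.7]
gripper_width: 0.66
```

```bash
python3 w.py pics/s3.png
```

```text
20.85 [ 0.57046912 -0.16916782  0.09859509] 0.6587260016355988 F [-0.17425693 -0.0473374  -1.64753671] [0.36042277 0.48281375 0.48854877] T [ 0.000e+00 -6.094e+01 -2.739e+01 -3.000e-02  7.000e-02  0.000e+00] [0. 0. 0. 0. 0. 0.]
```

View pics/s3.png

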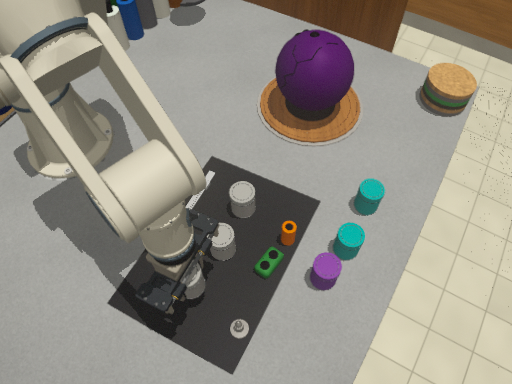

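Tin 3 weighs about 1.65 N (0.17 kg), so tin 2 is the heaviest. Setting tin 3 back.

>>> play_rows([
  [0.008,0,0,0,-1],
  [0.016,0,0,0,-1],
  [0.016,0,0,0,-1],
  [0.01,0,0,0,-1],
  [0.005,0,0,0,-1],
  [0.002,0,0,0,-1],
  [0.0015,0,0,0,-1],
  [0.0008,0,0,0,-1],
  [0,0,0,0,-1],
  [0,0,0,0,-1],
])

```text
time: 22.1
position: [0.5706, -0.1692, 0.0395]
tcp_rot: [[0.0, -0.104, 0.995], [-0.0, 0.995, 0.104], [-1.0, -0.0, 0.0]]
contact_force: [0.6, 0.0, -1.7]
gripper_width: 0.66
```

>>> play_rows([
  [0.0005,0,0,0,-1],
  [0,0,0,0,-1],
  [0.0005,0,0,0,-1],
  [0,0,0,0,-1],
  [0,0,0,0,-1],
  [0,0,0,0,-1],
  [0,0,0,0,-1],
  [0,0,0,0,-1],
  [0,0,0,0,-1],
  [0,0,0,0,-1],
])

```text
time: 23.35
position: [0.5706, -0.1692, 0.0395]
tcp_rot: [[0.0, -0.104, 0.995], [-0.0, 0.995, 0.104], [-1.0, -0.0, 0.0]]
contact_force: [-3.5, 1.8, 11.3]
gripper_width: 0.661
```

>>> play_rows([
  [-0.0005,0,0,0,-1],
  [0,0,0,0,0.45],
  [0,0,0,0,0.7],
  [0,0,0,0,1],
  [0,0,0,0,1],
  [-0.02,0,0,0,1],
  [-0.03,0,0,0,1],
  [-0.035,0,0,0,1],
  [-0.025,0,0,0,1],
  [-0.01,0,0,0,1],
])

```text
time: 24.6
position: [0.5715, -0.1695, 0.1616]
tcp_rot: [[0.003, -0.104, 0.995], [-0.001, 0.995, 0.104], [-1.0, -0.001, 0.003]]
contact_force: [0.5, 0.3, -0.4]
gripper_width: 1.0
```

```bash
python3 - <<'E'
from h import *
t=r.capture("wrist");cv2.imwrite("pics/w5.png",t["image"][:,:,::-1])
s=r.sense();print(s["time"],s["position"],s["gripper_width"])
for g in((.5625,-.0457),(.5705,-.169)):
  for o in lid(t,g):print(*o)
E
```

```text
24.65 [ 0.57152534 -0.16948614  0.16175533] 0.9970670071351329
170 [392.5 199.3] [59.4 67.6] [ 0.5614 -0.0467  0.08  ]
185 [392.5 199.3] [58.9 67.2] [ 0.5614 -0.0467  0.08  ]
200 [392.5 199.3] [58.4 66.5] [ 0.5614 -0.0467  0.08  ]
170 [257.4 199.6] [55.  64.8] [ 0.5744 -0.1693  0.08  ]
185 [257.3 200.1] [53.2 64. ] [ 0.5749 -0.1693  0.08  ]
200 [257.5 201.2] [50.2 63. ] [ 0.5759 -0.169   0.08  ]
```

View pics/w5.png

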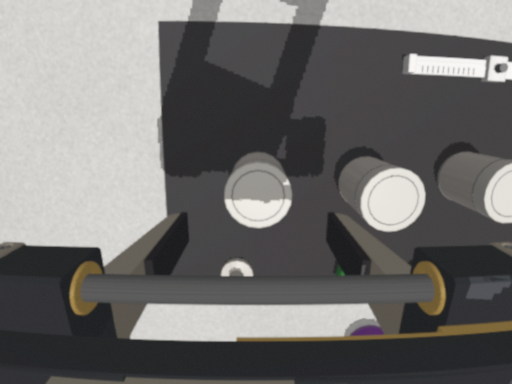

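Tin 3 is standing. Going back to tin 2 at about (0.562, -0.046).

>>> play_rows([
  [0,0.02,0.001,0,1],
  [0,0.036,0.001,0,1],
  [0,0.0377,0.001,0,1],
  [0,0.03,0.0008,0,1],
  [0,0,0,0,1],
  [0.025,0,0,0,1],
  [0.035,0,0,0,1],
  [0.035,0,0,0,1],
  [0.02,0,0,0,1],
  [0.005,0,0,0,1],
])

```text
time: 25.9
position: [0.5598, -0.0459, 0.0369]
tcp_rot: [[-0.004, -0.104, 0.995], [0.0, 0.995, 0.104], [-1.0, 0.001, -0.004]]
contact_force: [0.6, 0.2, -0.6]
gripper_width: 1.002
```

>>> play_rows([
  [0,0,0,0,0.4],
  [0,0,0,0,-1],
  [0,0,0,0,-1],
  [0,0,0,0,-1],
  [0,0,0,0,-1],
  [-0.004,0,0,0,-1],
  [-0.01,0,0,0,-1],
  [-0.018,0,0,0,-1],
  [-0.024,0,0,0,-1],
  [-0.024,0,0,0,-1],
])

```text
time: 27.15
position: [0.5614, -0.0457, 0.1205]
tcp_rot: [[0.0, -0.104, 0.995], [0.0, 0.995, 0.104], [-1.0, -0.0, 0.0]]
contact_force: [0.2, -0.2, -5.0]
gripper_width: 0.662
```

>>> play_rows([
  [-0.024,0,0,0,-1],
  [-0.024,0,0,0,-1],
  [-0.024,0,0,0,-1],
  [-0.024,0,0,0,-1],
  [-0.016,0,0,0,-1],
  [-0.008,0,0,0,-1],
  [-0.004,0,0,0,-1],
  [0,0,0,0,-1],
  [0,0,0,0,-1],
  [0,0,0,0,-1],
])

```text
time: 28.4
position: [0.5611, -0.0457, 0.2422]
tcp_rot: [[-0.001, -0.104, 0.995], [0.0, 0.995, 0.104], [-1.0, 0.0, -0.001]]
contact_force: [0.4, -0.5, -4.9]
gripper_width: 0.654
```

>>> play_rows([
  [0,0,0,0,-1],
  [0,0,0,0,-1],
  [0,0,0,0,-1],
  [0,0,0,0,-1],
  [0,0,0,0,-1],
  [0,0,0,0,-1],
  [0,0,0,0,-1],
  [0,0,0,0,-1],
  [0,0,0,0,-1],
  [0,0,0,0,-1],
])

```text
time: 29.65
position: [0.5614, -0.0458, 0.2428]
tcp_rot: [[-0.0, -0.104, 0.995], [-0.0, 0.995, 0.104], [-1.0, -0.0, -0.0]]
contact_force: [-0.7, 0.2, -5.9]
gripper_width: 0.655
```

```bash
python3 w.py pics/s4.png; python3 - <<'E'
from h import *
t=r.capture("wrist");cv2.imwrite("pics/w6.png",t["image"][:,:,::-1])
t=r.capture("top");cv2.imwrite("pics/t6.png",t["image"][:,:,::-1])
E
```

```text
30.15 [ 0.56140026 -0.04576946  0.24278552] 0.6546971431514019 F [-0.16673426 -0.05201505 -5.21104845] [0.47914819 0.32855002 0.45458781] T [ 0.000e+00 -5.428e+01 -3.547e+01 -3.000e-02  7.000e-02 -0.000e+00] [0. 0. 0. 0. 0. 0.]
```

View pics/s4.png

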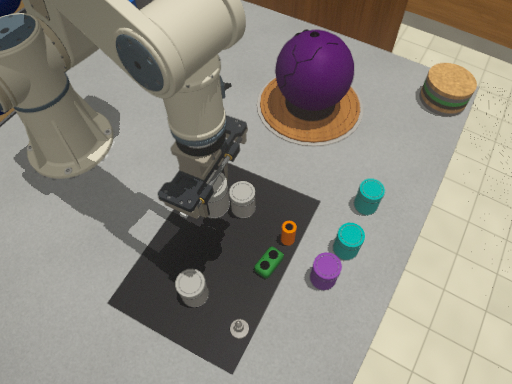

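View pics/w6.png

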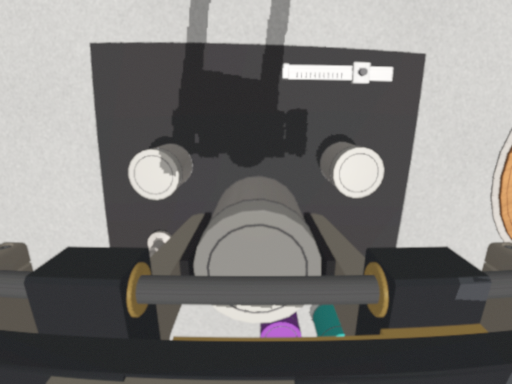

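Tin 2 is held upright between the pads, with the lid centred at about (258,265) in the wrist view. Tin 1 at (358,172) and tin 3 at (154,174) stand on the mat. The underside of tin 2 is about 0.206 m above the counter, and it is still.

```bash
python3 -c "
from cell import r
print(r.job_done())
s=r.sense();print(s['time'],s['position'],s['gripper_width'])"
```

```text
the job is handed in; nothing more can be done
None
the job is handed in; nothing more can be done
```

I lifted, weighed and set back tins 1, 2 and 3 in that order, then picked tin 2 up again as the heaviest. I handed the job in at about 30 s while still holding it.

| Tin | Force felt | Approx. mass |
|---|---|---|
| 1 | 2.8 N | 0.29 kg |
| 2 | 5.0 N (5.2 N on the final hold) | 0.51–0.53 kg |
| 3 | 1.65 N | 0.17 kg |

- **Final hold:** tin 2 was upright and steady with its underside about 0.20 m above the counter. The jaws measured about 60 mm, matching the tin's diameter.
- **Other tins and tools:** in the last pictures tins 1 and 3 stand upright on the mat and the tools look unmoved.
- **Set-downs:** tins 2 and 3 were not fully resting on the mat at first. I lowered each about 1 mm more until the wrist force turned upward (about 11 to 13 N), then let go.
- **Disagreement:** the wrist and overhead cameras differed by about 2 mm on tin positions, so I took values in between. All the grasps closed well.

I could not read the state after handing in, and no verdict was reported.

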